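# Close the test fixture and start the board test

### The job

Start the functional test of the circuit board lying in the bench test fixture: with closed fingers push the hinged lid down by its front bar until the spring latch snaps over it and holds it, then flip the power rocker on by pressing its raised end down until it clicks over, then press the large round start key right down and let it spring back. Only push with the fingertips: grip or lift nothing, and leave the small square abort key, the board and the tools and parts lying around untouched.

Things in the scene. Friction and masses are not known exactly. Their poses are not given: they have to be found in the camera images.
- tester: bench test fixture, fixed, on rubber feet: grey tub, black nest deck, raised grey console at its front. Origin at worktop level; x from the console (front, to the robot) to the lid hinge (rear), y left, z up. Tub x -128 to 108, y -98 to 98 mm; deck 60, console 70 mm high (x -128 to -68). Centres on it: rocker x -95, y 56; round start key x -95, y -56; small square abort key x -108, y 0 mm
- lid (a joint): lid angle, rad: 0 = on its stop, about 0.02 = held shut by the latch, starts open at 0.45 to 0.58. Hinge axis along the fixture's y at its x 85, z 96 mm; lid 128 mm wide, 131 mm from hinge to the bar's front edge, with a steel tongue 11 mm longer in the middle. A spring reopens it unless latched; closing takes up to about 12 N pressed straight down on the bar
- lid_bar (a point): middle of the top of the aluminium bar along the lid's front edge, where to push (bar 32 x 128 x 12 mm, this point 115 mm from the hinge axis). Moves with the lid: open, it stands higher and up to 24 mm nearer the hinge; shut, it lies at the fixture's x -30, y 0, z 104.5 mm, and about 2 mm higher when latched
- latch (a joint): sprung steel latch hook in front of the lid's middle, rad: 0 = upright, its rest with the lid open and also when snapped over the tongue; the descending tongue pushes it forward to about 0.2 and it springs back by itself. Its black release tab (28 mm wide, about 107 to 118 mm up) points forward to the fixture's x -81 mm: not to be pushed
- rocker (a joint): power rocker, rad: 0 = off (left, outer end raised), 0.36 = on (outer end down); an over-centre spring snaps it either way past 0.18. About 5 N at the end flips it
- rocker_end (a point): top of the rocker's left (outer) end, raised when off; moves with it. Black rocker 50 mm long along the fixture's y, 24 mm wide, dished top, pivot at the fixture's x -95, y 56 mm. This point lies about 20 mm beyond the pivot, about 90 mm above the worktop when off, 83 mm when on; a push of the end down to 83 mm takes it fully over
- start_key (a joint): travel of the start key, m: 0 = up, 0.005 = right down; it springs back; 5 N holds it right down
- start_key_top (a point): middle of the top of the start key: a round aluminium key 29 mm across in a 40 mm steel ring 4 mm high; 84 mm above the worktop when up. It moves with the key
- abort_key (a joint): travel of the abort key, m: 0 = up; must stay up. A black square key 13 x 13 mm, top 78 mm above the worktop
- board: the green circuit board under test, 50 x 66 x 10 mm, loose between locating pins on the grey sprung nest plate in the fixture; origin at the middle of its underside, 76 mm above the worktop with the lid open and 71 to 74 mm when the latched lid presses it onto the test pins
- cutters: side cutters with red handles, 48 x 140 x 13 mm, loose, beside the fixture; origin under the middle; a bystander
- tweezers: steel tweezers, 14 x 122 x 9 mm, loose, in front of the fixture; origin under the middle; a bystander
- reel: solder reel, 53 mm across, 24 mm high, loose, left of the console; origin under the middle; a bystander

How it is judged:
On the way, in this order (a step that is already met when the one before it is completed fails the run):
1. the lid is down and the latch has snapped over it (value of joint lid below 0.03 rad and value of joint latch below 0.04 rad), for 0.2 s.
2. the rocker is switched on with the lid latched (all of step 1 and value of joint rocker above 0.3 rad), for 0.1 s.
3. the start key is pressed right down with lid latched and power on (all of step 2 and value of joint start_key above 0.0038 m), for 0.1 s.
At the end, for the whole second after the job is handed in: The lid is shut (under 0.03 rad) and held by the latch (under 0.04 rad) with the board pressed at least 1.2 mm down in its nest and still between its pins, the rocker is on (over 0.3 rad), and the start and abort keys are up (under 1 mm) (all of step 2 and value of joint each of start_key, abort_key below 0.001 m and z of board in the frame of tester below 0.0748 m and x of board in the frame of tester between 0.013 and 0.027 m and y of board in the frame of tester between -0.006 and 0.006 m); the robot touches nothing.
It fails at once if the rocker is flipped on while the lid is not latched (value of joint rocker above 0.3 rad and not (value of joint lid below 0.03 rad and value of joint latch below 0.04 rad)).
It fails at once if the start key is pressed before the power is on (value of joint start_key above 0.002 m and not (value of joint rocker above 0.3 rad)).
It fails at once if the abort key is pressed (value of joint abort_key above 0.0015 m).
It fails at once if the board is touched with the fingers or lifted out of its nest, or the lid is lifted farther open (contact force between the fingers and board above 0.5 N or z of board in the frame of tester above 0.084 m or value of joint lid above 0.68 rad).
It fails at once if a bystander (cutters, tweezers, solder reel) is moved or lifted more than 15 mm (distance of any of cutters, tweezers, reel from where it was at the start of the episode above 0.015 m).
It also fails if it takes over 42 s, if anything falls off the work surface, if the arm or the gripper's body presses on something with over 40 N, if the wrist force passes 120 N, or if a joint passes its speed limit or range.

### The arm

A 6-joint arm with a two-finger parallel gripper is mounted at the origin on a cart in front of the work surface, level with it; the furniture and walls round the work are solid. World frame = base frame: x ahead of the robot, y to its left, z up, the work surface at z = 0. Lengths are in m, angles in rad, forces in N, time in s.
With the tool pointing down it reaches from about 0.25 to 0.775 m from the base axis. Payload 4 kg.
Tool frame: the origin (TCP) lies on the centre line of the jaws, within the pads' length; the fingertips stand 14 mm ahead of it and the grasp point (between the pads) lies 5 mm behind it (tips_ahead is the distance from the TCP to the fingertips, in m); z points along the fingers, y is the line along which they close (so a half turn about z gives the same grasp; the last joint's range is limited). The gripper opens to 85 mm and grips with 20 to 120 N. Pads are 22 mm wide; open, the fingers measure 114 mm over their backs; the gripper's body (76 mm by 85 mm) begins 54 mm behind the grasp point. The pads swing forward as they close: fully open they stand 13 mm farther back than shut.
Start: joints at [-1.358, 0.087, 1.371, -0, 1.684, -0.103], TCP at [0.171, -0.523, 0.245] pointing down, gripper open.
Joint ranges: [-3.1, 3.1], [-0.76, 2.03], [0.27, 2.55], [-1.08, 4.22], [0.17, 2.65], [-2.57, 2.57]. Speed limits (rad/s): [2.79, 2.79, 3.14, 3.14, 3.14, 3.14].

### API

Orientations are given as a unit quaternion [x, y, z, w].
In Python, from plant import * gives the robot as it stands. The module is installed in compiled form; this text tells all that it offers.
- The arm moves only by the tool drive_tool, never from a script. Its argument "series" is a list that holds one entry, the list of rows, each a list of 6 numbers: the shift along the world's x, y, z normalised to -1 to 1, where 1 is 0.75 m, then the turn, a rotation vector about the world's x, y, z normalised to -1 to 1, where 1 is 180 degrees. A call has 1 to 12 rows; each row shifts and turns the commanded pose from where the row before left it; what a row does not reach is not made up. A row lasts 1/10 s, in which the tool goes at most 50 mm and 8.59 degrees, less where a joint would pass 70% of its speed; a pose out of reach is approached as far as the arm can. A call with a number of a shift or a turn outside -1 to 1 is refused whole. A call with a gripper value outside its range is refused whole. "claw" is the closure, from -1 (fully open) to 1 (shut), set as the call begins (left out, the last holds). The fingers move at their own pace and stop on an object; "force" is the grip in N (left out, the last holds). Time passes only in rows, so rows that do not move let the fingers close. It gives the time, the measured TCP pose, the force, the opening and the grip force at its end, in the units of the state.
- state(): the state, without advancing time (a new reading comes with each control period).
- snapshot(name): name is "scene" or "top" or "wrist"; returns the picture (384x512x3 uint8, red, green, blue); there is no depth.
- camera_info(name): a dict with "fx", "fy", "cx", "cy" (pixels), "extrinsics" (4x4, takes a point from world to camera coordinates). Camera axes: x right, y down, z forward; pixel columns grow to the right and rows downward; lengths in m; the calibration is good to about 2 mm. A picture is of the moment at which its call begins: read the wrist's pose just before it. camera_info takes no time and is no camera call; for the wrist camera it gives the pose at the moment of the call.
- hand_in(): hands the job in; it is judged then, once.
The state is a dict: "time_s": time; "joints": joint angles; "qd": joint speeds; "joint_efforts": joint torques, N m; "eef_pos": TCP position; "tcp_rot": TCP orientation; "contact_force": force on the tool from outside, world axes, zero at the start; "ft_torque": the same for the moment, N m; "grip_width": opening from 0.0 (shut) to 1.0 (fully open); "grip_force": force on a finger pad.
Only numpy, scipy, OpenCV 4.12 (cv2) and the standard library are available. Lean on these libraries where they do the work, as an engineer would, in place of code of your own. Each camera call takes 0.05 s, during which the arm holds its last target. There are 200 camera calls.

## Working session

There is one attempt and no reset: what is moved stays moved. The work goes in short steps, Python scripts to look and compute and a tool call to move; the robot and the scene stay as the last step left them, time stands still between calls to the robot, and variables do not carry over. Pictures are saved under pics/ and viewed, at most 10 in all, crops included, and the job is handed in when it is done.

Besides the shell and the picture viewer there is one more tool, called as a command line: name --argument value ..., lists and objects as JSON in quotes. drive_tool: Moves the arm, as the interface text tells. Scaled input: -1 to 1 covers 0.75 m each way for a shift and 180 degrees each way for a turn. Its arguments: {"type":"object","properties":{"series":{"type":"array","items":{"type":"array","items":{"type":"array","items":{"type":"number"}}}},"claw":{"type":"number"},"force":{"type":"number"}},"required":["series"]}

```bash
mkdir -p pics; python3 - <<'E'
from plant import *
import cv2
for n in("scene","top"):
    im=snapshot(n); cv2.imwrite(f"pics/{n}0.png",im[:,:,::-1]); print(n,camera_info(n))
print(state())
E
```

```text
scene {'fx': 491.8934534274778, 'fy': 491.8934534274778, 'cx': 252.19714516705884, 'cy': 193.82327671914706, 'extrinsics': array([[ 0.44986366, -0.89308291,  0.00505955,  0.09353252],
       [-0.66933471, -0.34089708, -0.66013652,  0.5426993 ],
       [ 0.59128143,  0.2935849 , -0.7511286 ,  0.48373308],
       [ 0.        ,  0.        ,  0.        ,  1.        ]])}
top {'fx': 356.6546761023956, 'fy': 356.6546761023956, 'cx': 253.1006770163657, 'cy': 198.46031372521853, 'extrinsics': array([[ 0.02845989, -0.99958927, -0.00336651,  0.37108386],
       [-0.99801242, -0.02822523, -0.05634317,  0.55404341],
       [ 0.05622501,  0.00496334, -0.99840579,  0.90007658],
       [ 0.        ,  0.        ,  0.        ,  1.        ]])}
{'time_s': 0.1, 'joints': array([-1.35811105e+00,  8.79044476e-02,  1.37210979e+00, -1.31504762e-05,
        1.68360134e+00, -1.03090736e-01]), 'qd': array([ 0.00059642, -0.00235118, -0.00448458, -0.00060845,  0.00118921,
        0.00131581]), 'joint_efforts': array([ 2.50199766e-03, -3.53015041e+01, -3.14219213e+01, -2.84669841e-05,
        7.93972373e-03, -8.12432468e-07]), 'eef_pos': array([ 0.17071238, -0.52239461,  0.24424   ]), 'tcp_rot': array([ 9.87561171e-01,  1.57232028e-01, -6.19221858e-05, -1.00958920e-03]), 'contact_force': array([-1.46043   , -0.6724737 , -0.82726588]), 'ft_torque': array([-0.00604187,  0.02134648,  0.05063689]), 'grip_force': 0.0, 'grip_width': 0.99907121957094}
```

View pics/top0.png

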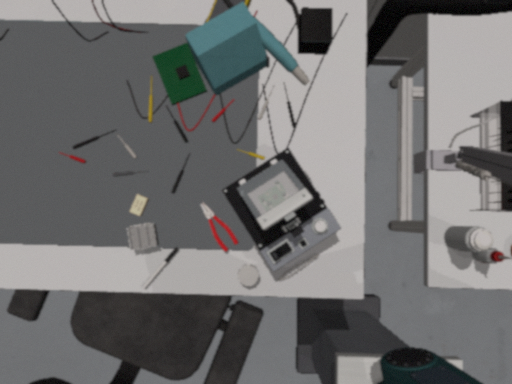

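View pics/scene0.png

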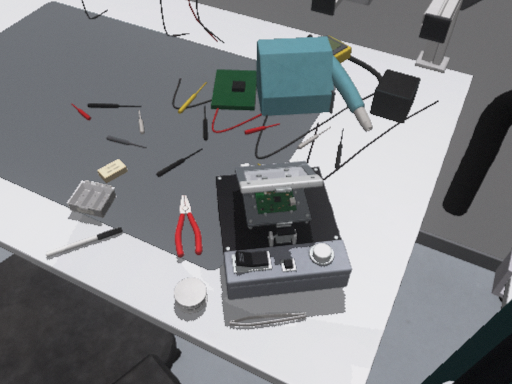

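The top view shows the fixture near (282,212), turned about 30°, with the start key at about (320,227) and the rocker at about (282,250). In the scene view the key is at (321,253), the rocker at (252,261) and the open lid bar at (280,178). I'll enlarge both.

```bash
python3 - <<'E'
import cv2,numpy as np
a=cv2.imread("pics/top0.png")[140:290,210:350]; b=cv2.imread("pics/scene0.png")[150:300,205:360]
a=cv2.resize(a,None,fx=4,fy=4,interpolation=cv2.INTER_CUBIC); b=cv2.resize(b,None,fx=5,fy=4,interpolation=cv2.INTER_CUBIC)
cv2.imwrite("pics/ta.png",a);cv2.imwrite("pics/sb.png",b)
E
```

```text
(no output)
```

View pics/ta.png

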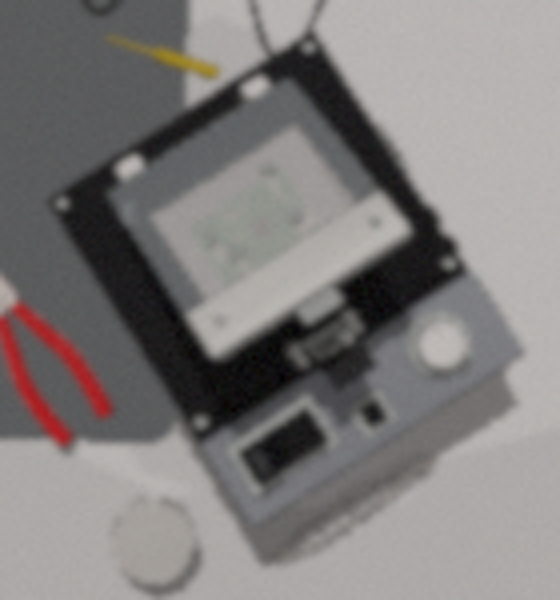

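View pics/sb.png

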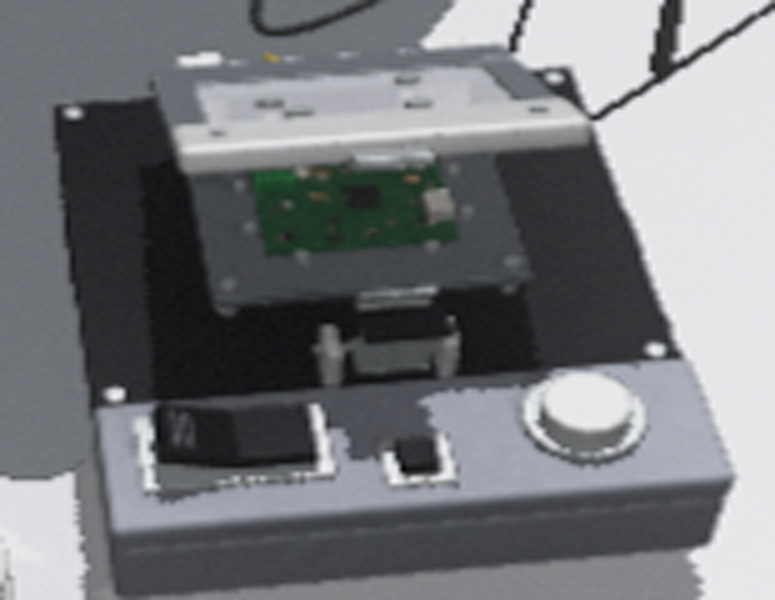

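The crops show the console corners, abort key and start key clearly, and the bar runs from (188,315) to (412,235) in the top crop. I'll fit x, y, yaw and lid angle by least squares.

```bash
cat > h.py <<'E'
from plant import *
import numpy as np
from scipy.optimize import least_squares
from scipy.spatial.transform import Rotation as R
def proj(n,P,ci={}):
    if n not in ci: ci[n]=camera_info(n)
    c=ci[n]; q=c["extrinsics"]@np.append(P,1); return np.array([c["fx"]*q[0]/q[2]+c["cx"],c["fy"]*q[1]/q[2]+c["cy"]])
def W(p,P):
    c,s=np.cos(p[2]),np.sin(p[2]); P=np.array(P)/1000
    return np.array([p[0]+c*P[0]-s*P[1],p[1]+s*P[0]+c*P[1],P[2]])
def lid(th,r,y,h=8.5): return [85-r*np.cos(th)+h*np.sin(th),y,96+r*np.sin(th)+h*np.cos(th)]
E
python3 - <<'E'
from h import *
ta=lambda u,v:(210+(u-1.5)/4,140+(v-1.5)/4)
sb=lambda u,v:(205+(u-2)/5,150+(v-1.5)/4)
obs=[((-95,-56,84),"top",ta(443,343)),((-95,-56,84),"scene",sb(588,400)),((-108,0,78),"top",ta(374,414)),((-108,0,78),"scene",sb(417,457)),
((-128,98,70),"top",ta(255,522)),((-128,-98,70),"top",ta(522,352)),((-128,98,70),"scene",sb(115,532)),((-128,-98,70),"scene",sb(733,482)),
((-68,98,70),"scene",sb(97,408)),((-68,98,70),"top",ta(203,437)),((-68,-98,70),"top",ta(462,272))]
lo=[((131,64),"top",ta(213,362)),((131,-64),"top",ta(412,235)),((99,64),"top",ta(188,315)),((99,-64),"top",ta(382,193)),((99,64),"scene",sb(178,128)),((99,-64),"scene",sb(570,97))]
def f(p): return np.concatenate([proj(n,W(p,P))-uv for P,n,uv in obs]+[proj(n,W(p,lid(p[3],*a)))-uv for a,n,uv in lo])
s=least_squares(f,[0.45,0,-.5,.5],loss="soft_l1"); p=s.x; print(p); print(f(p).reshape(-1,2).round(1).tolist())
np.save("p.npy",p)
print("bar",W(p,lid(p[3],115,0)),"shut",W(p,[-30,0,104.5]),"rock",W(p,[-95,76,90]),"key",W(p,[-95,-56,84]))
E
```

```text
[0.52831664 0.32421737 0.59211141 0.50725577]
[[0.2, -0.2], [-0.1, 0.9], [0.2, -0.8], [0.1, -0.6], [-0.5, 1.1], [1.5, -0.3], [-1.2, 1.3], [1.0, 0.3], [-1.0, -0.2], [-0.9, 1.0], [3.0, -1.4], [0.0, -1.8], [0.7, -2.0], [-0.8, -1.1], [0.1, -1.8], [-1.6, 1.0], [-0.2, 1.6]]
bar [0.51886548 0.31786035 0.15929443] shut [0.50342371 0.30747394 0.1045    ] rock [0.40707236 0.33425859 0.09      ] key [0.48074344 0.22472973 0.084     ]
```

drive_tool --series '[[[0,0.025,0.05,0,0,0],[0,0.025,0.05,0,0,0],[0,0.025,0.05,0,0,0],[0,0.025,0.05,0,0,0],[0.02,0.04,0,0,0,0],[0.02,0.04,0,0,0,0],[0.02,0.04,0,0,0,0],[0.02,0.04,0,0,0,0],[0.02,0.04,0,0,0,0],[0.02,0.04,0,0,0,0],[0.02,0.04,0,0,0,0],[0.02,0.04,0,0,0,0]]]' --claw 1 --force 40

```text
time_s: 1.3
eef_pos: [0.291, -0.2065, 0.3949]
tcp_rot: [0.988, 0.157, -0.0, -0.0]
contact_force: [0.5, 0.1, 0.5]
grip_width: 0.001
grip_force: 0.0
```

drive_tool --series '[[[0.005,0.05,0,0,0,0],[0.005,0.05,0,0,0,0],[0.005,0.05,0,0,0,0],[0.005,0.05,0,0,0,0],[0.005,0.05,0,0,0,0],[0.005,0.05,0,0,0,0],[0.005,0.05,0,0,0,0],[0.005,0.05,0,0,0,0],[0.01,0.05,0,0,0,0.022],[0.03,0.04,0,0,0,0.022],[0.03,0.04,0,0,0,0.022],[0.03,0.03,0,0,0,0.022]]]'

```text
time_s: 2.5
eef_pos: [0.3961, 0.2141, 0.3947]
tcp_rot: [0.956, 0.294, -0.0, -0.0]
contact_force: [0.2, -0.3, 0.8]
grip_width: -0.001
grip_force: 0.0
```

```bash
python3 - <<'E'
from h import *
import cv2
c=camera_info("wrist"); np.save("w1.npy",c["extrinsics"]); print(c["fx"],c["cx"],c["cy"])
im=snapshot("wrist"); cv2.imwrite("pics/w1.png",im[:,:,::-1])
p=np.load("p.npy")
for P in [(-95,-56,84),(-108,0,78),(-128,98,70),(-128,-98,70),lid(p[3],131,64),lid(p[3],131,-64),(-95,76,90)]: print(P,proj("wrist",W(p,P)).round())
E
```

```text
311.6499565075915 253.87468059788011 189.10060009855596
(-95, -56, 84) [284.  95.]
(-108, 0, 78) [242. 104.]
(-128, 98, 70) [173. 118.]
(-128, -98, 70) [312. 119.]
[np.float64(-25.375463031689662), 64, np.float64(167.06692029728114)] [175.  22.]
[np.float64(-25.375463031689662), -64, np.float64(167.06692029728114)] [301.  24.]
(-95, 76, 90) [184.  94.]
```

View pics/w1.png

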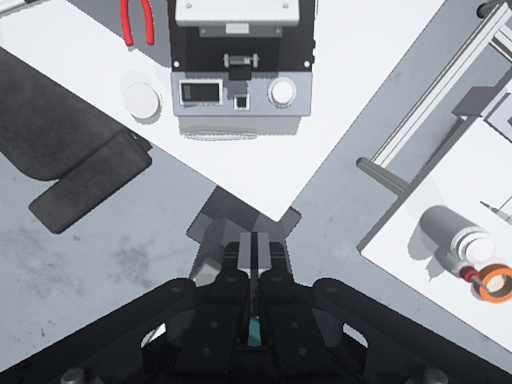

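Prediction and the wrist view agree within about 2 px (key (283,93), abort (242,102), bar corners (177,22) and (299,24)), so the pose is good. Next I'll move over the bar.

drive_tool --series '[[[0.0207,0.0175,-0.0327,0,0,0],[0.0207,0.0175,-0.0327,0,0,0],[0.0207,0.0175,-0.0327,0,0,0],[0.0207,0.0175,-0.0327,0,0,0],[0.0207,0.0175,-0.0327,0,0,0],[0.0207,0.0175,-0.0327,0,0,0],[0.0207,0.0175,-0.0327,0,0,0],[0.0207,0.0175,-0.0327,0,0,0],[0,0,0,0,0,0]]]'

```text
time_s: 3.45
eef_pos: [0.5188, 0.3168, 0.1927]
tcp_rot: [0.956, 0.292, -0.005, 0.001]
contact_force: [-0.9, -0.5, -0.4]
grip_width: -0.001
grip_force: 0.0
```

```bash
python3 - <<'E'
from h import *
import cv2
im=np.hstack([cv2.resize(snapshot("scene")[110:310,180:380],(400,400)),cv2.resize(snapshot("wrist")[0:384],(400,300)) if 0 else cv2.copyMakeBorder(cv2.resize(snapshot("wrist"),(400,300)),0,100,0,0,0)]); cv2.imwrite("pics/c2.png",im[:,:,::-1])
p=np.load("p.npy");print([np.round((W(p,lid(t,115,0))),4).tolist() for t in (p[3],.4,.3,.2,.1,0)])
E
```

```text
[[0.5189, 0.3179, 0.1593], [0.5137, 0.3144, 0.1486], [0.5098, 0.3117, 0.1381], [0.5067, 0.3097, 0.1272], [0.5046, 0.3083, 0.1159], [0.5034, 0.3075, 0.1045]]
```

View pics/c2.png

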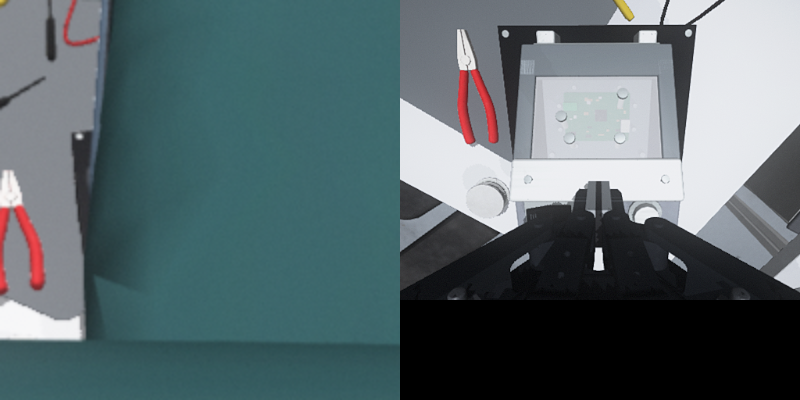

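The fingertips are centred over the bar at about (598,185), roughly 20 mm above it. Next I'll push down along the bar's arc.

drive_tool --series '[[[0,0,0,0,0,0],[-0.002,-0.0015,-0.01,0,0,0],[-0.002,-0.0015,-0.01,0,0,0],[-0.002,-0.0015,-0.01,0,0,0],[-0.0015,-0.001,-0.01,0,0,0],[-0.0015,-0.001,-0.01,0,0,0],[0,0,0,0,0,0]]]'

```text
time_s: 4.25
eef_pos: [0.5126, 0.3118, 0.16]
tcp_rot: [0.956, 0.292, -0.001, 0.0]
contact_force: [-0.7, 0.7, -0.2]
grip_width: 0.0
grip_force: 0.0
```

```bash
python3 - <<'E'
from h import *
import cv2
print(state()["contact_force"],state()["eef_pos"])
cv2.imwrite("pics/w3.png",snapshot("wrist")[:,:,::-1])
E
```

```text
[-0.67950105  0.66761428 -0.20665191] [0.51256089 0.31183334 0.15995136]
```

View pics/w3.png

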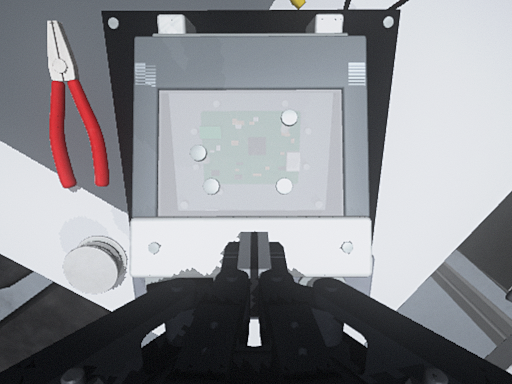

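The fingers lie over the bar (rows 218–276, fingertips at about (254,235)) and haven't made contact yet. I'll continue down.

drive_tool --series '[[[0,0,-0.006,0,0,0],[0,0,-0.006,0,0,0],[-0.001,0,-0.006,0,0,0],[0,0,0,0,0,0]]]'

```text
time_s: 4.7
eef_pos: [0.5124, 0.3121, 0.1473]
tcp_rot: [0.956, 0.292, -0.0, 0.0]
contact_force: [0.8, 0.5, 0.1]
grip_width: 0.002
grip_force: 0.1
```

```bash
python3 - <<'E'
from h import *
import cv2
im=snapshot("wrist"); p=np.load("p.npy")
m=(im.min(2)>200).astype(np.uint8); m=cv2.morphologyEx(m,cv2.MORPH_OPEN,np.ones((9,9)))
n,l,s,c=cv2.connectedComponentsWithStats(m); print([a.tolist() for a in s[1:] if a[4]>800])
for t in (.6,.5,.4,.3,.2,.1): print(t,[proj("wrist",W(p,lid(t,r,y))).round().tolist() for r,y in((99,64),(99,-64),(131,64),(131,-64))], lid(t,115,0)[2])
E
```

```text
[[378, 0, 134, 313, 31922], [166, 95, 172, 122, 11624], [0, 153, 127, 162, 12159], [268, 227, 105, 57, 4622], [130, 228, 108, 57, 4569]]
0.6 [[89.0, 217.0], [412.0, 217.0], [76.0, 303.0], [425.0, 303.0]] 167.94923716716133
0.5 [[101.0, 223.0], [401.0, 223.0], [93.0, 301.0], [408.0, 302.0]] 158.59338871555153
0.4 [[111.0, 225.0], [391.0, 226.0], [108.0, 297.0], [394.0, 298.0]] 148.6121278145193
0.3 [[121.0, 226.0], [382.0, 226.0], [120.0, 291.0], [382.0, 291.0]] 138.1051839236217
0.2 [[129.0, 224.0], [374.0, 225.0], [131.0, 283.0], [372.0, 284.0]] 127.17753895308259
0.1 [[136.0, 221.0], [367.0, 221.0], [140.0, 275.0], [363.0, 275.0]] 115.93837831924846
```

The bar is in contact and moving, with the lid at about 0.2 rad. I'll press through to the latch.

drive_tool --series '[[[-0.002,-0.0015,-0.007,0,0,0],[-0.002,-0.0015,-0.007,0,0,0],[-0.002,-0.0015,-0.007,0,0,0],[-0.002,-0.001,-0.007,0,0,0],[-0.002,-0.001,-0.007,0,0,0],[0,0,-0.005,0,0,0],[0,0,0,0,0,0]]]'

```text
time_s: 5.45
eef_pos: [0.507, 0.3085, 0.12]
tcp_rot: [0.956, 0.292, 0.003, -0.001]
contact_force: [3.3, 2.4, 4.8]
grip_width: -0.002
grip_force: 2.6
```

drive_tool --series '[[[0,0,-0.003,0,0,0],[0,0,-0.003,0,0,0],[0,0,0,0,0,0]]]'

```text
time_s: 5.75
eef_pos: [0.5069, 0.3084, 0.1184]
tcp_rot: [0.956, 0.292, 0.004, -0.001]
contact_force: [-2.1, -0.1, 15.8]
grip_width: 0.004
grip_force: 7.8
```

drive_tool --series '[[[0,0,-0.002,0,0,0],[0,0,-0.002,0,0,0],[0,0,0,0,0,0]]]'

```text
time_s: 6.05
eef_pos: [0.5069, 0.3085, 0.1183]
tcp_rot: [0.956, 0.292, 0.004, -0.001]
contact_force: [-5.7, -2.0, 24.8]
grip_width: -0.002
grip_force: 12.6
```

The lid is on its stop, with the tip at 0.1043 and a rigid 25 N. I'll lift off and check that it holds.

drive_tool --series '[[[0,0,0.01,0,0,0],[0,0,0.015,0,0,0],[0,0,0.02,0,0,0],[0,0,0.02,0,0,0],[0,0,0.02,0,0,0],[0,0,0,0,0,0]]]'

```text
time_s: 6.65
eef_pos: [0.5064, 0.3081, 0.1778]
tcp_rot: [0.956, 0.292, 0.003, -0.0]
contact_force: [-0.4, -0.9, 0.5]
grip_width: 0.002
grip_force: 0.0
```

```bash
python3 - <<'E'
from h import *
import cv2
im=snapshot("wrist"); p=np.load("p.npy"); cv2.imwrite("pics/w4.png",im[:,:,::-1])
for t in (.5,.4,.3,.2,.1,.02): print(t,[proj("wrist",W(p,lid(t,r,y))).round().tolist() for r,y in((99,64),(99,-64),(131,64),(131,-64))])
print(state()["eef_pos"]); 
E
```

```text
0.5 [[125.0, 186.0], [377.0, 186.0], [120.0, 250.0], [383.0, 250.0]]
0.4 [[133.0, 190.0], [370.0, 191.0], [130.0, 251.0], [372.0, 251.0]]
0.3 [[139.0, 193.0], [364.0, 193.0], [139.0, 249.0], [364.0, 249.0]]
0.2 [[145.0, 193.0], [358.0, 193.0], [147.0, 245.0], [356.0, 245.0]]
0.1 [[151.0, 192.0], [353.0, 192.0], [154.0, 240.0], [350.0, 240.0]]
0.02 [[155.0, 190.0], [349.0, 190.0], [159.0, 235.0], [345.0, 235.0]]
[0.50582369 0.30779674 0.17623965]
```

View pics/w4.png

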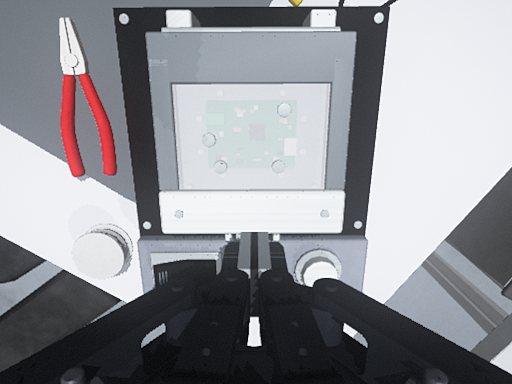

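The bar spans (159–344, 190–235), which matches 0.02 rad, so the lid is latched. Now the rocker.

drive_tool --series '[[[-0.0337,0.01,0,0,0,0],[-0.0337,0.01,0,0,0,0],[-0.0337,0.01,0,0,0,0],[-0.0337,0.01,0,0,0,0],[0,0,-0.03,0,0,0],[0,0,-0.03,0,0,0],[0,0,0,0,0,0],[0,0,0,0,0,0]]]'

```text
time_s: 7.5
eef_pos: [0.4035, 0.3371, 0.1287]
tcp_rot: [0.956, 0.292, -0.001, 0.0]
contact_force: [-0.9, 0.1, 0.6]
grip_width: 0.004
grip_force: 0.0
```

drive_tool --series '[[[0.002,0.001,-0.01,0,0,0],[0,0,-0.01,0,0,0],[0,0,-0.008,0,0,0],[0,0,-0.008,0,0,0],[0,0,-0.006,0,0,0],[0,0,0,0,0,0],[0,0,0,0,0,0]]]'

```text
time_s: 8.2
eef_pos: [0.4054, 0.3379, 0.0976]
tcp_rot: [0.956, 0.292, -0.0, 0.0]
contact_force: [0.2, 0.2, -0.2]
grip_width: 0.001
grip_force: 0.0
```

drive_tool --series '[[[0,0,-0.002,0,0,0],[0,0,-0.002,0,0,0],[0,0,0,0,0,0]]]'

```text
time_s: 8.5
eef_pos: [0.4054, 0.338, 0.0947]
tcp_rot: [0.956, 0.292, -0.0, 0.0]
contact_force: [-0.1, 0.1, 1.3]
grip_width: -0.001
grip_force: 0.0
```

drive_tool --series '[[[0,0,-0.002,0,0,0],[0,0,-0.002,0,0,0],[0,0,0,0,0,0]]]'

```text
time_s: 8.8
eef_pos: [0.4056, 0.3382, 0.0944]
tcp_rot: [0.956, 0.292, 0.001, 0.0]
contact_force: [-4.5, -2.8, 11.0]
grip_width: -0.002
grip_force: 5.4
```

The rocker is at a firm stop. I'll lift and look.

drive_tool --series '[[[0,0,0.02,0,0,0],[0,0,0.04,0,0,0],[0,0,0.04,0,0,0],[0.0135,-0.021,0.02,0,0,0],[0.0135,-0.021,0,0,0,0],[0.0135,-0.021,0,0,0,0],[0.0135,-0.021,0,0,0,0],[0.0135,-0.021,0,0,0,0],[0.0135,-0.021,0,0,0,0],[0.0135,-0.021,0,0,0,0],[0,0,0,0,0,0],[0,0,0,0,0,0]]]'

```text
time_s: 10.0
eef_pos: [0.4762, 0.2279, 0.1817]
tcp_rot: [0.957, 0.291, -0.0, -0.0]
contact_force: [-0.2, -0.1, 0.1]
grip_width: 0.001
grip_force: 0.0
```

```bash
python3 - <<'E'
from h import *
import cv2
p=np.load("p.npy"); e=state()["eef_pos"]; c,s=np.cos(p[2]),np.sin(p[2]); d=e[:2]-p[:2]
print(e,"fix",c*d[0]+s*d[1],-s*d[0]+c*d[1])
a=cv2.resize(snapshot("wrist"),(400,300)); b=cv2.resize(snapshot("scene")[150:300,200:400],(400,300)); t=cv2.resize(snapshot("top")[180:290,230:350],(400,300))
cv2.imwrite("pics/c5.png",np.vstack([np.hstack([a,b]),np.hstack([t,t*0])])[:,:,::-1])
E
```

```text
[0.47617105 0.22791509 0.18171722] fix -0.09701620793385707 -0.05080498140311637
```

View pics/c5.png

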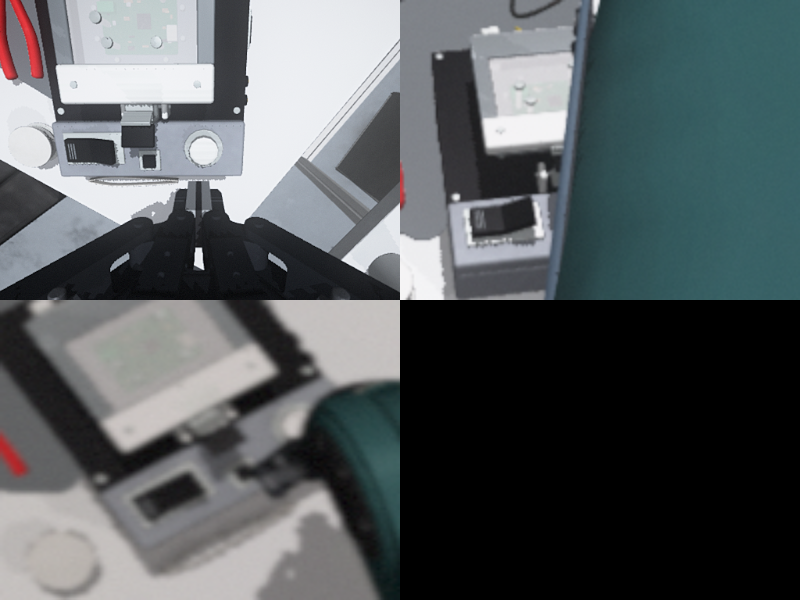

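The rocker is on, with its outer end down at about (490,215), and the lid is still shut. Next I'll press the start key.

drive_tool --series '[[[0.0067,-0.004,0,0,0,0],[0,0,-0.03,0,0,0],[0,0,-0.03,0,0,0],[0,0,-0.02,0,0,0],[0,0,-0.015,0,0,0],[0,0,-0.008,0,0,0],[0,0,-0.005,0,0,0],[0,0,-0.005,0,0,0],[0,0,-0.003,0,0,0],[0,0,0,0,0,0]]]'

```text
time_s: 11.15
eef_pos: [0.4818, 0.2252, 0.0958]
tcp_rot: [0.956, 0.292, 0.001, -0.0]
contact_force: [-0.7, 0.4, 2.1]
grip_width: 0.003
grip_force: 1.5
```

drive_tool --series '[[[0,0,-0.003,0,0,0],[0,0,-0.003,0,0,0],[0,0,-0.003,0,0,0],[0,0,0,0,0,0],[0,0,0,0,0,0]]]'

```text
time_s: 11.65
eef_pos: [0.4819, 0.2252, 0.0929]
tcp_rot: [0.956, 0.292, 0.002, 0.0]
contact_force: [-8.5, -2.1, 20.0]
grip_width: -0.001
grip_force: 10.1
```

The key is right down, with the tip at 0.079 and 20 N. I'll release and retreat.

drive_tool --series '[[[0,0,0.01,0,0,0],[0,0,0.03,0,0,0],[0,0,0.05,0,0,0],[0,0,0.05,0,0,0],[0,0,0.05,0,0,0],[-0.03,-0.03,0.05,0,0,0],[-0.04,-0.04,0.03,0,0,0],[-0.04,-0.04,0,0,0,0],[0,0,0,0,0,0],[0,0,0,0,0,0]]]'

```text
time_s: 12.65
eef_pos: [0.3987, 0.1422, 0.2906]
tcp_rot: [0.957, 0.291, 0.001, -0.0]
contact_force: [0.2, 1.5, -0.3]
grip_width: -0.001
grip_force: 0.0
```

```bash
python3 - <<'E'
from h import *
import cv2
b=cv2.resize(snapshot("scene")[130:320,165:375],(770,600)); cv2.imwrite("pics/c6.png",b[:,:,::-1])
E
```

```text
(no output)
```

View pics/c6.png

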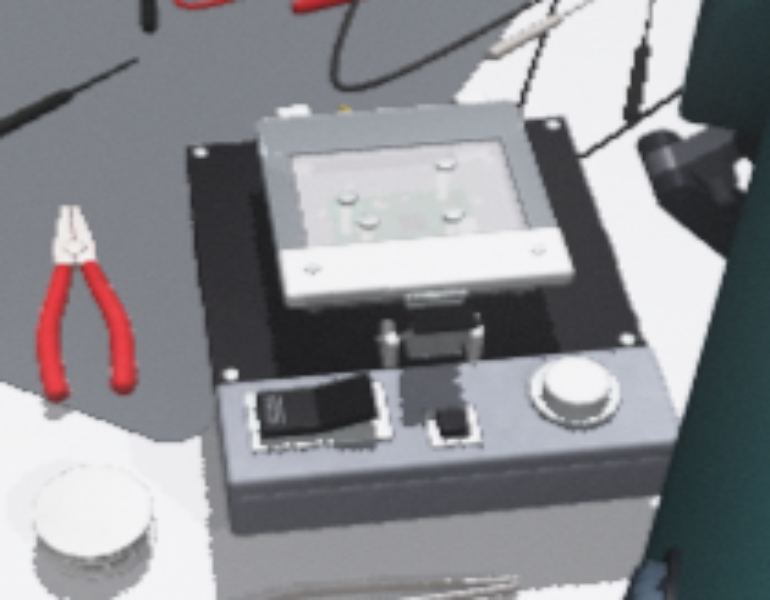

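The rocker is on and the start key is up. I'll check the lid angle numerically, since the latch looks detached from the tongue at (435,298).

```bash
python3 - <<'E'
from h import *
p=np.load("p.npy")
f=lambda uv:((uv-[165,130])*[770/210,600/190]).round().tolist()
for t in (.5,.3,.2,.1,.02): print(t,[f(proj("scene",W(p,lid(t,r,y)))) for r,y in((99,64),(99,-64),(131,64),(131,-64),(142,0))])
E
```

```text
0.5 [[270.0, 168.0], [562.0, 145.0], [277.0, 189.0], [581.0, 165.0], [434.0, 184.0]]
0.3 [[273.0, 205.0], [563.0, 182.0], [280.0, 239.0], [580.0, 215.0], [436.0, 239.0]]
0.2 [[274.0, 222.0], [562.0, 199.0], [282.0, 262.0], [579.0, 237.0], [436.0, 263.0]]
0.1 [[275.0, 237.0], [561.0, 215.0], [283.0, 282.0], [577.0, 258.0], [436.0, 286.0]]
0.02 [[275.0, 249.0], [560.0, 226.0], [284.0, 297.0], [575.0, 273.0], [435.0, 302.0]]
```

The observed bar corners match about 0.02 rad, so the lid is latched.

```bash
python3 -c "
from plant import *
print(hand_in())"
```

```text
the job is handed in; nothing more can be done
None
```

I latched the lid, switched the rocker on, pressed the start key right down and let it spring back, then handed the job in at about 13 s; the hand-in returned no verdict.

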